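# Wind a slide rack up out of its staining dish on the hand-cranked dip lift

## Task

The slides have finished in the staining dish: hang their rack up to drain on the dip lift. With the lift still at the bottom, swing the rack's wire bail up and over so that it rests behind the tip of the lift's hook, and fit the loose crank fully down on the squared end on top of the lift's screw; then wind it clockwise until the rack hangs from the hook with its underside clear above the rim of the dish. Leave the crank on the shaft, keep the slides upright and do not disturb the other things on the bench.

Things in the scene. Friction and masses are not known exactly. Their poses are not given: they have to be found in the camera images.
- lift: Dip lift, fixed: grey base 192 x 150 x 12 mm, reaching from x = -154 to +38 mm; at its back two upright steel rods (y = +-42 mm), a screw between them, an aluminium bridge (36 x 112 mm, z 194 to 206 mm) across their tops; a white dish in front. Origin on the screw's axis at bench level; z up; -x is its front, roughly towards the robot. Yaw varies.
- dish_rim (a point): Centre of the dish's mouth at rim height, 46 mm above the bench, 98 mm ahead of the screw. The white open dish is fixed on the base: outside 82 x 112 mm, walls 4 mm, inner floor 16 mm above the bench. Axes as the lift's.
- shaft_seat (a point): Top of the round shoulder (26 mm across) on the screw's axis, 214 mm above the bench: the crank's hub sits down on it. On it stands the 12 x 12 mm square end: 10 mm straight, then 10 mm tapering to 5.4 mm square (top at 234 mm). z up; x and y are normal to the square's flats, turn with the screw and are the lift's while the screw is at 0.
- spindle (a joint): Turn of the screw, rad, 0 at the bottom stop at the start, growing clockwise seen from above; upper stop at 16.5 (2.6 turns). Friction about 0.06 N m; it stays where it is left.
- carriage (a joint): Height of the carriage with the hook above its bottom stop, m: 25 mm per full turn of the (coarse, four-start) screw, clockwise raises it; 0 at the start. Its first 20 mm only bring the hook up to the bail; the rack clears the rim from about 53 mm (2.1 turns).
- hook_seat (a point): Centre of the bail's bar when it hangs in the hook: 98 mm ahead of the screw, 102 mm above the bench at the start; axes as the lift's. The hook is an 8 mm rod in the plane y = 0: level from the carriage (top at z 127 mm at the start), a slope down to the seat (from 28 mm behind and 25 mm above it), then a tip 11 mm ahead (-x) of the seat that reaches 8 mm above it.
- rack: Steel slide rack with six upright glass slides, about 62 x 83 x 42 mm, loose, standing in the dish; 290 to 440 g. Origin at the centre of its underside; z up; its x axis is the lift's within a few degrees. Its bail pivots 36 mm above the origin, about the rack's y axis.
- bail (a joint): Angle of the bail, rad: 0 flat towards the robot (-x of the rack; its bar stands out past the dish, 52 mm above the bench), pi/2 upright, limit 2.3. It swings freely. About 0.2 past upright it rests against the slope of the hook, its bar behind and above the tip, and stays there when released; the rising hook then picks it up.
- bail_bar (a point): Centre of the bail's cross bar: a steel sleeve 8 mm thick and 84 mm long that spins freely on the wire, along the rack's y axis, between two wire legs; its axis is 70 mm from the pivot. Upright, the bar passes about 6 mm above the tip of the hook; the hook is at the middle of the bar, so pinch it beside the middle, about 26 mm to one side.
- crank: Loose crank, 245 g, standing on its hub on the bench, handle up. Dark square hub 34 x 34 x 28 mm, in its underside a 14.2 mm square socket 21 mm deep, parallel to its sides; a flat arm (15 mm wide, z 18 to 27 mm) along the crank's +x. Origin: centre of the hub's underside; z up. Seated, it coincides with shaft_seat; four positions a quarter turn apart.
- crank_handle (a point): Middle of the crank's black handle, 56 mm from the hub's axis along the crank's +x, 51 mm above the hub's underside: upright, 21 mm thick, 44 mm high (22 mm above and below this point). It spins freely on its pin, so a gripper may hold it without turning. Seated, it circles over the lift 265 mm above the bench.
- tape_roll: Bystander: roll of tape lying flat, 104 mm across, 25 mm high, origin at the centre of its underside.
- wash_bottle: Bystander: wash bottle, 172 mm high, right of the lift, origin under its body.
- beaker: Bystander: 50 ml beaker, 57 mm high, right of the lift, origin under its centre.
- immersion_oil: Bystander: small dropper bottle, 74 mm high, left behind the lift, origin under its centre. Behind it hangs a wall shelf (world x over 0.69 m, y over -0.06 m, underside 0.61 m above the bench): keep wrist and forearm clear of it.
- petri_small: Bystander: 60 mm petri dish, left of the lift, origin under its centre.

How it is judged:
On the way:
1. the lift still within 6 mm of its bottom, the bail is up with its bar behind the hook's tip and the crank sits fully down on the square (value of joint carriage below 0.006 m and value of joint bail above 1.45 rad and x of bail_bar in the frame of hook_seat above -0.008 m and distance between bail_bar and hook_seat below 0.04 m and z of crank in the frame of shaft_seat below 0.003 m and distance between crank and shaft_seat below 0.004 m and angle between crank's own z axis and vertical below 0.1 rad), for 0.2 s.
At the end, for the whole second after the job is handed in: The rack hangs at rest from the hook (bar within 15 mm of the hook's seat, rack within 0.2 rad of level, slower than 40 mm/s) with its underside at least 2 mm above the dish's rim; the crank sits on the square (within 4 mm, upright within 0.1 rad) and the screw stands still (z of rack in the frame of dish_rim above 0.002 m and distance between bail_bar and hook_seat below 0.015 m and distance between crank and shaft_seat below 0.004 m and angle between crank's own z axis and vertical below 0.1 rad and angle between rack's own z axis and vertical below 0.2 rad and linear speed of rack below 0.04 m/s and velocity of joint spindle between -0.1 and 0.1 rad/s); the robot touches nothing.
It fails at once if the rack of slides is tipped by more than 35 degrees (angle between rack's own z axis and vertical above 0.61 rad).
It fails at once if a bystander (tape roll, wash bottle, beaker, dropper bottle, small petri dish) is moved by more than 30 mm (distance of any of tape_roll, wash_bottle, beaker, immersion_oil, petri_small from where it was at the start of the episode above 0.03 m).
It also fails if it takes over 70 s, if anything falls off the work surface, if the arm or the gripper's body presses on something with over 40 N, if the wrist force passes 120 N, or if a joint passes its speed limit or range.

## Robot

A 6-joint arm with a two-finger parallel gripper is mounted at the origin on a cart in front of the work surface, level with it; the furniture and walls round the work are solid. World frame = base frame: x ahead of the robot, y to its left, z up, the work surface at z = 0. Lengths are in m, angles in rad, forces in N, time in s.
With the tool pointing down it reaches from about 0.25 to 0.775 m from the base axis. Payload 4 kg.
Tool frame: the origin (TCP) lies midway between the tips of the shut fingers; the grasp point (between the pads) lies 19 mm behind it; z points along the fingers, y is the line along which they close (so a half turn about z gives the same grasp; the last joint's range is limited). The gripper opens to 94 mm and grips with 3 to 60 N. Pads are 16 mm wide; open, the fingers measure 119 mm over their backs; the gripper's body (75 mm by 177 mm) begins 78 mm behind the grasp point.
Start: joints at [-1.258, 0.087, 1.371, -0, 1.684, -0.103], TCP at [0.222, -0.503, 0.206] pointing down, gripper open.
Joint ranges: [-3.1, 3.1], [-0.76, 2.03], [0.27, 2.55], [-1.08, 4.22], [0.17, 2.65], [-2.57, 2.57]. Speed limits (rad/s): [2.79, 2.79, 3.14, 3.14, 3.14, 3.14].

## Interface

Orientations are given as a unit quaternion [w, x, y, z].
In Python, from plant import bot gives the robot as it stands.
- The arm moves only by the tool send_path, called after "Request:" by a JSON object that holds its "api" and its "payload". Schema: {"type":"object","properties":{"segments":{"type":"array","items":{"type":"number"},"minItems":7,"maxItems":140},"grip_force":{"type":"number"},"only":{"type":"string"},"quiet":{"type":"boolean"},"lines":{"type":"string"}},"required":["segments"],"additionalProperties":false}. segments is one flat list of numbers that holds 1 to 20 rows one after another, with no inner brackets; each row has 7 numbers: dx, dy, dz in a scale on which 1.0 is 1 m, then a rotation vector rx, ry, rz in fractions of the full range, 1 being 2 rad, then the finger opening in m; each row is the pose to reach, as a shift and turn from the pose commanded when the call began, along the tool's axes at that moment; what a row does not reach only later rows make up. A row lasts 1/8 s, in which the tool goes at most 0.0625 m and 0.188 rad, less where a joint would pass 70% of its speed; a pose out of reach is approached as far as the arm can. The fingers move at their own pace and stop on an object; grip_force is the grip in N (left out, the last holds). Time passes only in rows, so rows that do not move let the fingers close. The tool returns the time, the measured TCP pose, the force, the opening and the grip force at its end. only (a regular expression) keeps the lines of the reply that match it, lines (a string "A,B") keeps lines A to B, and quiet returns only ok. Input that does not fit is refused with a message, and nothing moves.
- bot.state(): the state, without advancing time (a new reading comes with each control period).
- bot.get_image(name): name is "scene" or "top" or "wrist"; returns the picture (420x560x3 uint8, red, green, blue); there is no depth.
- bot.calibration(name): a dict with "camera_matrix" (3x3 intrinsics, pixels), "T" (4x4, takes a point from camera to world coordinates); the wrist camera has in their place "tool_from_camera" (4x4, takes a point from camera to tool coordinates, whose origin is the TCP and whose axes are the flange's). Camera axes: x right, y down, z forward; pixel columns grow to the right and rows downward; lengths in m; the calibration is good to about 2 mm. A picture is of the moment at which its call begins: read the wrist's pose just before it. calibration takes no time and is no camera call.
- bot.hand_in(): hands the job in; it is judged then, once.
The state is a dict: "time": time; "joints": joint angles; "qd": joint speeds; "joint_efforts": joint torques, N m; "tcp_pos": TCP position; "tcp_rot": TCP orientation; "contact_force": force on the tool from outside, world axes, zero at the start; "wrist_torque": the same for the moment, N m; "gripper_width": finger opening in m; "gripper_force": force on a finger pad.
Only numpy, scipy, OpenCV 4.12 (cv2) and the standard library are available. Lean on these libraries where they do the work, as an engineer would, in place of code of your own. Each camera call takes 0.05 s, during which the arm holds its last target. There are 200 camera calls.

## Working session

There is one attempt and no reset: what is moved stays moved. The work goes in short steps, Python scripts to look and compute and a tool call to move; the robot and the scene stay as the last step left them, time stands still between calls to the robot, and variables do not carry over. Pictures are saved under pics/ and viewed, at most 10 in all, crops included, and the job is handed in when it is done.

```bash
ls; mkdir -p pics; python3 - <<'E'
from plant import bot
import cv2
s=bot.state(); print(s)
for n in("scene","top"):
    cv2.imwrite(f"pics/{n}0.png",bot.get_image(n)[:,:,::-1]); c=bot.calibration(n); print(n,c)
print(bot.calibration("wrist"))
E
```

```text
pics
plant.py
{'time': 0.0, 'joints': array([-1.25809222e+00,  8.79052859e-02,  1.37223649e+00, -1.59742177e-05,
        1.68358464e+00, -1.03114228e-01]), 'qd': array([ 0.00149176, -0.00300938, -0.00051111, -0.00068448,  0.00031405,
        0.00089067]), 'joint_efforts': array([-1.20375775e-03, -3.40189362e+01, -3.02426040e+01,  7.14902231e-02,
        3.30252678e-02, -1.70019198e-04]), 'tcp_pos': array([ 0.22198162, -0.50261955,  0.20434035]), 'tcp_rot': array([-1.06019800e-03,  9.78464258e-01,  2.06413559e-01, -1.19492991e-04]), 'contact_force': array([-0.12905664,  0.41035613, -0.31288724]), 'wrist_torque': array([0.03171246, 0.00571121, 0.00645072]), 'gripper_force': 0.0, 'gripper_width': 0.09418009102125725}
scene {'camera_matrix': array([[504.03549739,   0.        , 275.54882509],
       [  0.        , 504.03549739, 203.89261522],
       [  0.        ,   0.        ,   1.        ]]), 'T': array([[ 0.88806889, -0.21230564,  0.40774987, -0.02279334],
       [-0.45965601, -0.39644098,  0.79470177, -1.17372313],
       [-0.00707091, -0.8931746 , -0.44965446,  0.78946901],

[... 325 characters left out ...]
,  0.02870911, -0.00997987, -0.05410108],
       [ 0.00465534, -0.17986671, -0.98367998,  1.23639312],
       [ 0.        ,  0.        ,  0.        ,  1.        ]])}
{'camera_matrix': array([[341.12409651,   0.        , 276.79652867],
       [  0.        , 341.12409651, 208.73519835],
       [  0.        ,   0.        ,   1.        ]]), 'tool_from_camera': array([[-4.57856214e-04, -9.64736472e-01, -2.63217268e-01,
         7.71232342e-02],
       [ 9.99999404e-01, -1.80944408e-04, -1.07626781e-03,
         3.75112889e-04],
       [ 9.90687113e-04, -2.63217604e-01,  9.64735980e-01,
        -1.78243060e-01],
       [ 0.00000000e+00,  0.00000000e+00,  0.00000000e+00,
         1.00000000e+00]])}
```

View pics/scene0.png

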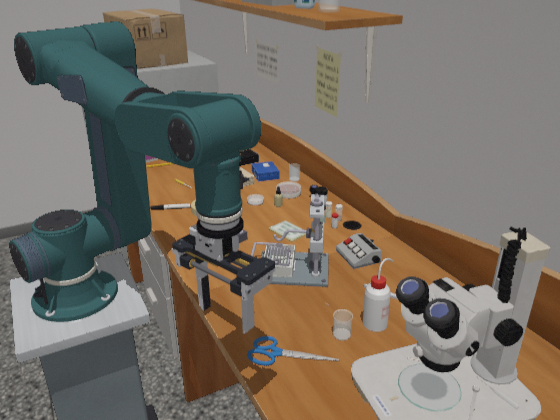

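View pics/top0.png

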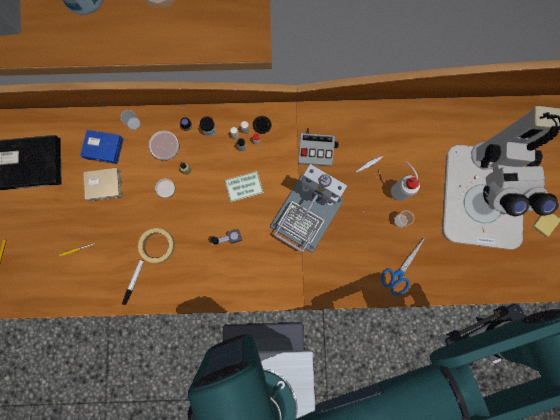

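The scene view shows the lift at about (315,250) and the wash bottle at (376,305). In the top view the screw is near (325,183), the dish near (300,222), the crank hub near (234,236) and its handle near (213,240). Next I'll enlarge the top view.

```bash
cat > h.py <<'E'
import numpy as np, cv2
from plant import bot
from scipy.spatial.transform import Rotation as R
def rot(q): return R.from_quat([q[1],q[2],q[3],q[0]])
def toolT(s=None):
    s=s or bot.state(); T=np.eye(4); T[:3,:3]=rot(s["tcp_rot"]).as_matrix(); T[:3,3]=s["tcp_pos"]; return T
def cam(name,T=None):
    c=bot.calibration(name); return c["camera_matrix"],(c["T"] if name!="wrist" else T@c["tool_from_camera"])
def ray(c,px):
    K,T=c; d=T[:3,:3]@np.linalg.inv(K)@np.array([*px,1.]); return T[:3,3],d/np.linalg.norm(d)
def onz(c,px,z):
    o,d=ray(c,px); return o+d*(z-o[2])/d[2]
def tri(rs):
    A=0;b=0
    for o,d in rs:
        P=np.eye(3)-np.outer(d,d); A=A+P; b=b+P@o
    p=np.linalg.solve(A,b); return p,[np.linalg.norm((np.eye(3)-np.outer(d,d))@(p-o)) for o,d in rs]
def proj(c,p):
    K,T=c; q=T[:3,:3].T@(np.array(p)-T[:3,3]); q=K@q; return q[:2]/q[2]
def go(p,yaw,Rt=None):
    """move from commanded/measured pose to TCP p, pointing down with tool y (closing line) at world angle yaw"""
    T=toolT(); y=np.array([np.cos(yaw),np.sin(yaw),0]); z=np.array([0,0,-1.]); x=np.cross(y,z)
    best=None
    for sg in(1,-1):
        Rw=np.c_[sg*x,sg*y,z] if Rt is None else Rt
        rv=R.from_matrix(T[:3,:3].T@Rw).as_rotvec()
        if best is None or np.linalg.norm(rv)<np.linalg.norm(best): best=rv
    d=T[:3,:3].T@(np.array(p)-T[:3,3])
    print("shift",d.round(4),"rv",best.round(4),"| joints",bot.state()["joints"].round(2))
def snap(name,fn,scale=1,crop=None):
    T=toolT(); im=bot.get_image(name)[:,:,::-1]; np.save(fn+".T.npy",T); cv2.imwrite(fn+".raw.png",im)
    if crop: x0,y0,x1,y1=crop; im=im[y0:y1,x0:x1]
    cv2.imwrite(fn+".png",cv2.resize(im,None,fx=scale,fy=scale,interpolation=cv2.INTER_CUBIC))
E
python3 - <<'E'
from h import *
t=cam("top")
print(onz(t,(325,183),.2),onz(t,(300,222),.04),onz(t,(234,236),.028),onz(t,(213,240),.06))
a=cv2.imread("pics/top0.png")[160:265,200:355]
cv2.imwrite("pics/topz.png",cv2.resize(a,None,fx=5,fy=5,interpolation=cv2.INTER_CUBIC))
E
```

```text
[ 0.59514535 -0.19519679  0.2       ] [ 0.51875726 -0.13749726  0.04      ] [0.48460788 0.05765891 0.028     ] [0.47110952 0.11485579 0.06      ]
```

View pics/topz.png

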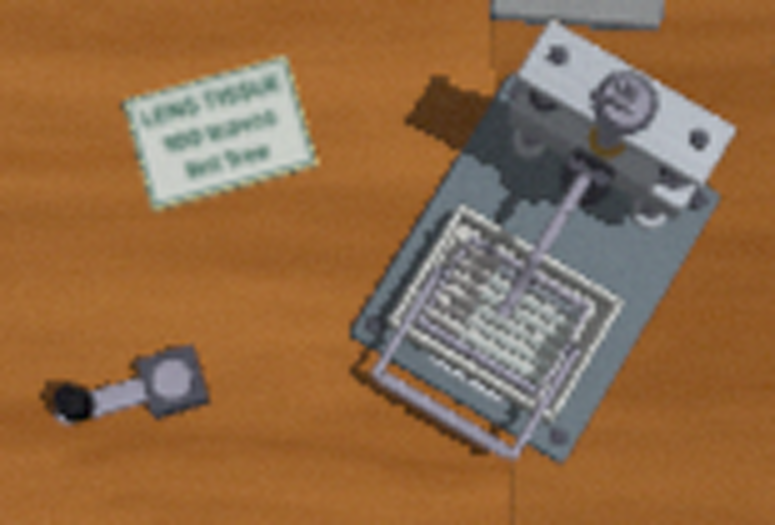

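The zoomed view shows the bridge at about (625,110), the screw top at (628,97), the bail bar from (378,373) to (512,452), the crank hub at (172,382) and the handle at (72,400). Now I'll move the wrist camera there.

```bash
python3 - <<'E'
from h import *
go((.48,-.04,.34),np.pi/2)
E
```

```text
shift [ 0.4229 -0.3193 -0.1349] rv [-2.000e-03  2.000e-04  4.158e-01] | joints [-1.26  0.09  1.37 -0.    1.68 -0.1 ]
```

The rows are not in the units I measure in: turns go in shares of 2 rad. I convert before sending: 0.416 rad / 2 = 0.208.

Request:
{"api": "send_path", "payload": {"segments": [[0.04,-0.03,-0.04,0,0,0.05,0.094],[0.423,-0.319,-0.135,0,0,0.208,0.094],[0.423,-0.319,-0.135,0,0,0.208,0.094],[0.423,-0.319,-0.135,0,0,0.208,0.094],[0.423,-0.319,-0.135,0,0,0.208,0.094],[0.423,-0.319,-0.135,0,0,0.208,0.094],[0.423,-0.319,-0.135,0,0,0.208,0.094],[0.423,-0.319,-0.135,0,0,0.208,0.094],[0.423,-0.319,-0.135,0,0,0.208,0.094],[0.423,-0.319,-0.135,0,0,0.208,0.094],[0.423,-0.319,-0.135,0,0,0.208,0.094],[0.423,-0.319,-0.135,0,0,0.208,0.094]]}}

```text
refused: segments[0]: [0.04, -0.03, -0.04, 0, 0, 0.05, 0.094] is not of type 'number' (schema: type "number"). Nothing was moved.
```

Wrong form. The message asks for one flat list, 7 numbers to a row, no inner brackets, so I'll send the same numbers that way.

Request:
{"api": "send_path", "payload": {"segments": [0.04,-0.03,-0.04,0,0,0.05,0.094,0.423,-0.319,-0.135,0,0,0.208,0.094,0.423,-0.319,-0.135,0,0,0.208,0.094,0.423,-0.319,-0.135,0,0,0.208,0.094,0.423,-0.319,-0.135,0,0,0.208,0.094,0.423,-0.319,-0.135,0,0,0.208,0.094,0.423,-0.319,-0.135,0,0,0.208,0.094,0.423,-0.319,-0.135,0,0,0.208,0.094,0.423,-0.319,-0.135,0,0,0.208,0.094,0.423,-0.319,-0.135,0,0,0.208,0.094,0.423,-0.319,-0.135,0,0,0.208,0.094,0.423,-0.319,-0.135,0,0,0.208,0.094]}}

```text
time: 1.6
tcp_pos: [0.4797, -0.0417, 0.34]
tcp_rot: [0.0, 1.0, -0.001, -0.0]
contact_force: [0.4, -0.9, -0.5]
gripper_width: 0.0944
gripper_force: 0.0
```

```bash
python3 -c "
from h import *
snap('wrist','pics/w1',1.4)"
```

```text
(no output)
```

View pics/w1.png

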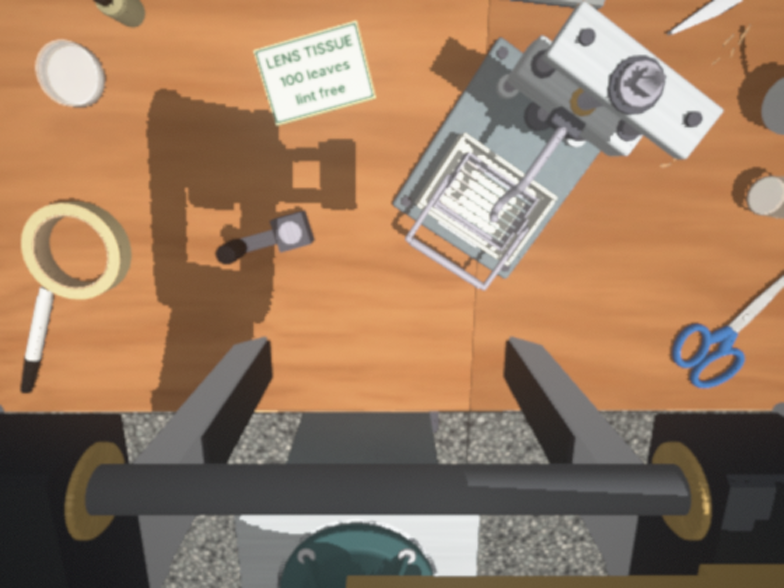

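w1 shows these view pixels:
- Bridge corners (587,2) and (722,109)
- Shoulder (636,83)
- Bail bar from (410,238) to (487,287)
- Crank hub top (290,231)
- Handle top (228,251)

The beaker and bottle are to the right, with the tape and petri dish to the left.

```bash
cat > m.py <<'E'
from h import *
from scipy.optimize import least_squares
t=cam("top"); w=cam("wrist",np.load("pics/w1.T.npy"))
Z=lambda u,v:(u/5+200-.4,v/5+160-.4)
W=lambda u,v:(u/1.4-.15,v/1.4-.15)
obs=[(w,W(587,2),(18,56,206)),(w,W(722,109),(18,-56,206)),(w,W(685,159),(-18,-56,206)),(w,W(392,207),(-154,75,12)),(w,W(507,277),(-154,-75,12)),
(t,Z(553,20),(18,56,206)),(t,Z(735,130),(18,-56,206)),(t,Z(512,92),(-18,56,206)),(t,Z(352,335),(-154,75,12)),(t,Z(563,463),(-154,-75,12)),(w,W(637,80),(0,0,232)),(t,Z(627,93),(0,0,232))]
def f(p):
    M=R.from_euler('z',p[2]).as_matrix(); return np.concatenate([proj(c,M@np.array(q)/1e3+[p[0],p[1],0])-px for c,px,q in obs])
r=least_squares(f,[.6,-.19,-.53],loss='soft_l1'); print("lift",r.x.round(4)); print(f(r.x).reshape(-1,2).round(1).tolist())
L=r.x
def lp(q): return R.from_euler('z',L[2]).as_matrix()@np.array(q)/1e3+[L[0],L[1],0]
if __name__=="__main__":
    np.save("lift.npy",L)
    print("hookseat",lp((-98,0,102)))
    for n,a,b in[("barL",W(410,238),Z(378,373)),("barR",W(487,287),Z(512,452)),("hubtop",W(290,231),Z(172,380)),("handle",W(228,251),Z(71,400)),("shoulder",W(636,80),Z(627,93)),("seat",W(497,213),Z(507,308))]:
        print(n,[np.round(x,4).tolist() for x in tri([ray(w,a),ray(t,b)])])
    print("crank w at z.028",onz(w,W(290,231),.028),onz(t,Z(172,380),.028)); print("handle z.073",onz(w,W(228,251),.073),onz(t,Z(71,400),.073))
    print("bar z.056", [onz(c,p,.056).round(4).tolist() for c,p in((w,W(410,238)),(t,Z(378,373)),(w,W(487,287)),(t,Z(512,452)))])
E
python3 m.py
```

```text
lift [ 0.6012 -0.1912 -0.5639]
[[-5.1, -0.5], [1.5, 1.2], [-0.2, 2.3], [-0.3, -0.1], [0.6, 2.8], [-2.0, 0.1], [-0.6, -0.5], [-0.7, -2.7], [-1.2, 0.2], [0.1, 0.2], [14.9, -1.5], [-0.1, -0.6]]
hookseat [ 0.5183712  -0.13882074  0.102     ]
barL [[0.4839, -0.0635, 0.0482], [0.0001, 0.0001]]
barR [[0.4356, -0.1395, 0.0569], [0.0008, 0.0008]]
hubtop [[0.487, 0.0593, 0.0217], [0.0012, 0.0012]]
handle [[0.4729, 0.1135, 0.0588], [0.0009, 0.0009]]
shoulder [[0.6065, -0.1954, 0.1998], [0.0015, 0.0015]]
seat [[0.5129, -0.1369, 0.0958], [0.0005, 0.0005]]
crank w at z.028 [0.48836662 0.05912832 0.028     ] [0.48579108 0.05764469 0.028     ]
handle z.073 [0.47592355 0.10948855 0.073     ] [0.47075135 0.11072441 0.073     ]
bar z.056 [[0.4851, -0.063, 0.056], [0.483, -0.0635, 0.056], [0.4356, -0.1405, 0.056], [0.4353, -0.1388, 0.056]]
```

```bash
cat > b.py <<'E'
from h import *
L=np.load("lift.npy"); X=np.array([np.cos(L[2]),np.sin(L[2]),0]); Y=np.array([-X[1],X[0],0]); U=np.array([0,0,1.])
bar=np.array([.4598,-.1015,.052])+.026*Y; piv=bar+.07*X
def pose(B,th,depth=.012):
    z=np.sin(th)*X-np.cos(th)*U; Rt=np.c_[Y,np.cos(th)*X+np.sin(th)*U,z]; return B+depth*z,Rt
E
python3 - <<'E'
from b import *
for h in(.15,0):
    p,Rt=pose(bar+[0,0,h],.17); print(p); go(p,0,Rt)
E
```

```text
[ 0.47541214 -0.08061023  0.19017298]
shift [-0.0041  0.0388  0.15  ] rv [-0.1554  0.0864 -1.007 ] | joints [-0.2  -0.05  1.25 -0.    1.95  1.37]
[ 0.47541214 -0.08061023  0.04017298]
shift [-0.004   0.0388  0.3   ] rv [-0.1554  0.0864 -1.007 ] | joints [-0.2  -0.05  1.25 -0.    1.95  1.37]
```

Converted, -1.007 rad / 2 = -0.5035.

Request:
{"api": "send_path", "payload": {"segments": [-0.004,0.039,0.03,-0.015,0.0085,-0.1,0.06,-0.004,0.039,0.06,-0.03,0.017,-0.2,0.024,-0.004,0.039,0.1,-0.045,0.025,-0.3,0.024,-0.004,0.039,0.15,-0.062,0.0345,-0.4,0.024,-0.004,0.039,0.15,-0.0777,0.0432,-0.5035,0.024,-0.004,0.039,0.15,-0.0777,0.0432,-0.5035,0.024,-0.004,0.039,0.15,-0.0777,0.0432,-0.5035,0.024,-0.004,0.039,0.15,-0.0777,0.0432,-0.5035,0.024,-0.004,0.039,0.15,-0.0777,0.0432,-0.5035,0.024], "grip_force": 8}}

```text
time: 2.78
tcp_pos: [0.4764, -0.0798, 0.1907]
tcp_rot: [0.074, 0.872, 0.481, 0.041]
contact_force: [-0.3, 0.4, 0.7]
gripper_width: 0.024
gripper_force: 0.0
```

```bash
python3 - <<'E'
from b import *
p,Rt=pose(bar,.17); go(p,0,Rt)
snap('wrist','pics/w2',1.4)
E
```

```text
shift [-0.0013 -0.026   0.1483] rv [ 0.0007 -0.0008  0.0011] | joints [-0.25 -0.18  1.67 -0.05  1.49  0.32]
```

View pics/w2.png

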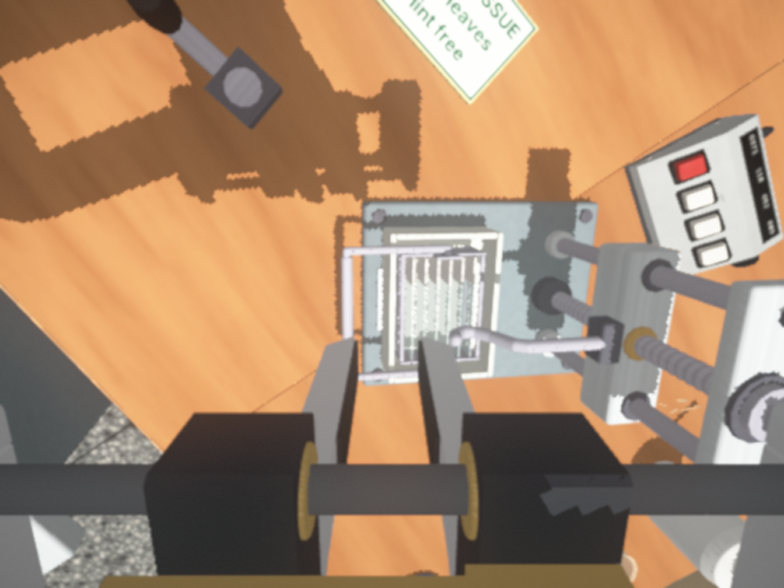

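w2 shows the bail bar at column 347 (rows 252–335), the dish at (445,300) and the crank hub at (243,87). I'll check this against the prediction.

```bash
python3 - <<'E'
from b import *
w=cam("wrist",np.load("pics/w2.T.npy"))
c=bar-.026*Y
for d in(42,26,0,-42): print(d,(proj(w,c+d/1e3*Y)*1.4).round(1))
for u in((346,255),(347,330)):
    q=onz(w,np.array(u)/1.4,.052)-c; print(q@X*1e3,q@Y*1e3)
print("rim front", (proj(w,c+.029*X+[0,0,-.006])*1.4))
for px in((243,87),): print("hub",onz(w,np.array(px)/1.4,.028))
E
```

```text
42 [348.5 258.3]
26 [349.  281.5]
0 [349.8 318. ]
-42 [350.9 373.8]
-1.6155041936096077 44.2940201721604
-2.1014988880892886 -8.705735075316703
rim front [389.499546   313.21541067]
hub [0.4870719  0.05900473 0.028     ]
```

Request:
{"api": "send_path", "payload": {"segments": [-0.001,-0.01,0.05,0,0,0,0.024,-0.001,-0.019,0.1,0,0,0,0.024,-0.001,-0.0275,0.148,0,0,0,0.024,-0.001,-0.0275,0.148,0,0,0,0.024,-0.001,-0.0275,0.148,0,0,0,0.0,-0.001,-0.0275,0.148,0,0,0,0.0,-0.001,-0.0275,0.148,0,0,0,0.0], "grip_force": 8}}

```text
time: 3.7
tcp_pos: [0.4757, -0.0795, 0.0422]
tcp_rot: [0.076, 0.872, 0.482, 0.043]
contact_force: [-0.6, 0.8, 1.1]
gripper_width: 0.0077
gripper_force: 8.0
```

```bash
python3 - <<'E'
from b import *
T=toolT(); a0=0
s=bot.state(); B0=s["tcp_pos"]-.012*T[:3,2]; q=B0-bar; print("bar err",q@X,q@Y,q[2])
piv=B0+.07*X; piv[2]=.052
for a,th in zip((.2,.4,.6,.8,1.0,1.2,1.4,1.55,1.68,1.75),(.17,.17,.2,.25,.3,.37,.44,.5,.55,.6)):
    B=piv+.07*(-np.cos(a)*X+np.sin(a)*U); p,Rt=pose(B,th)
    print(a,(T[:3,:3].T@(p-T[:3,3])).round(4),R.from_matrix(T[:3,:3].T@Rt).as_rotvec().round(3))
E
```

```text
bar err -0.00038599623731072315 0.0011244582770470772 0.002031201953587934
0.2 [-0.      0.0034 -0.0115] [ 0.004 -0.002  0.002]
0.4 [ 0.      0.0098 -0.0239] [ 0.004 -0.002  0.002]
0.6 [ 0.      0.0189 -0.0348] [-0.026 -0.002  0.002]
0.8 [ 0.      0.0302 -0.0438] [-0.076 -0.003  0.002]
1.0 [ 0.      0.0431 -0.0505] [-0.126 -0.003  0.002]
1.2 [-0.      0.0573 -0.0547] [-0.196 -0.003  0.002]
1.4 [-0.      0.072  -0.0563] [-0.266 -0.003  0.002]
1.55 [-0.0001  0.0831 -0.0557] [-0.326 -0.003  0.002]
1.68 [-0.0001  0.0926 -0.0539] [-0.376 -0.003  0.002]
1.75 [-0.0001  0.0978 -0.0526] [-0.426 -0.003  0.002]
```

Converted, -0.426 rad / 2 = -0.213.

Request:
{"api": "send_path", "payload": {"segments": [0,0.0035,-0.0125,0,0,0,0,0,0.01,-0.025,0,0,0,0,0,0.019,-0.036,-0.013,0,0,0,0,0.03,-0.045,-0.038,0,0,0,0,0.043,-0.0518,-0.063,0,0,0,0,0.057,-0.056,-0.098,0,0,0,0,0.072,-0.0577,-0.133,0,0,0,0,0.083,-0.057,-0.163,0,0,0,0,0.0926,-0.0553,-0.188,0,0,0,0,0.0978,-0.054,-0.213,0,0,0,0,0.0978,-0.054,-0.213,0,0,0]}}

```text
time: 5.08
tcp_pos: [0.5492, -0.1263, 0.112]
tcp_rot: [0.26, 0.836, 0.462, 0.144]
contact_force: [0.4, -0.9, 2.8]
gripper_width: 0.0075
gripper_force: 8.0
```

```bash
python3 - <<'E'
from b import *
snap('scene','pics/s3',5,(220,170,370,290))
go((0,0,0),0)
E
```

```text
shift [-0.185  -0.5021 -0.2093] rv [ 0.5864  0.1681 -0.5435] | joints [-0.2  -0.22  1.97 -0.27  0.83  0.48]
```

View pics/s3.png

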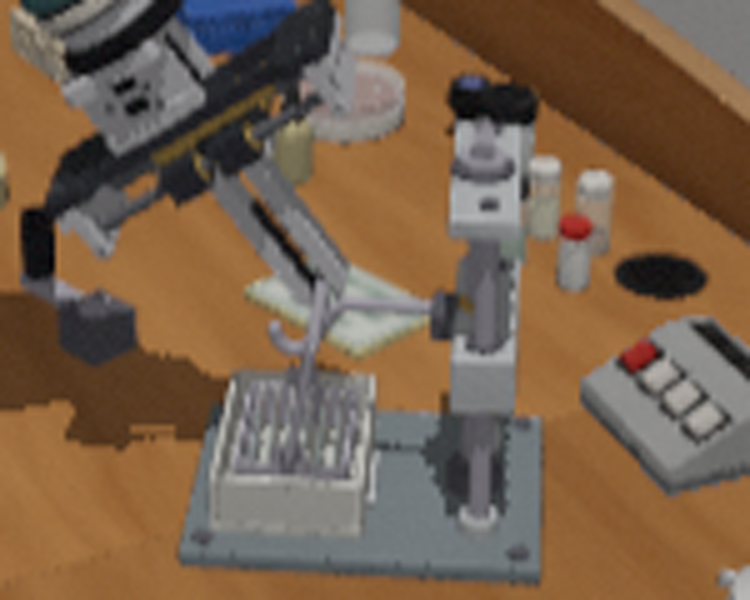

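s3 shows the bail upright with its bar near (322,290), behind the hook's tip at (280,335), and the rack level. I'll release it and back off.

Converted, 0.15 rad / 2 = 0.075.

Request:
{"api": "send_path", "payload": {"segments": [0,0,0,0,0,0,0.03,0,0,0,0,0,0,0.03,0,0,-0.03,0,0,0,0.03,0,0,-0.08,0,0,0,0.03,0,0,-0.14,0,0,0,0.03,0,0,-0.19,0.075,0,0,0.05]}}

```text
time: 5.88
tcp_pos: [0.4537, -0.0667, 0.2653]
tcp_rot: [0.191, 0.854, 0.473, 0.105]
contact_force: [2.0, -1.0, 0.5]
gripper_width: 0.0368
gripper_force: 0.0
```

```bash
python3 - <<'E'
from b import *
snap('scene','pics/s4',5,(220,170,370,290))
go((.46,-.05,.32),1.85-np.pi/2)
go((.487,.0585,.10),1.85-np.pi/2)
E
```

```text
shift [ 0.0164  0.012  -0.0416] rv [ 0.4257  0.1835 -0.8252] | joints [-0.14 -0.43  1.74 -0.18  1.42  0.41]
shift [ 0.1215 -0.1152  0.1419] rv [ 0.4257  0.1835 -0.8252] | joints [-0.14 -0.43  1.74 -0.18  1.42  0.41]
```

View pics/s4.png

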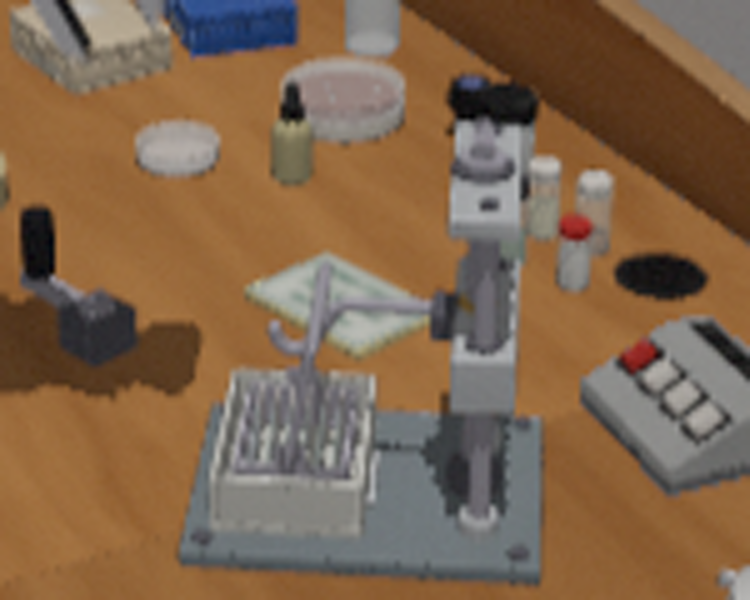

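s4 shows the bail resting on the slope (bar at (322,262)), with the rack level. The crank hub top is at (100,305) and the handle top at (37,212). I'll refine the crank pose and the shaft from all views.

```bash
python3 - <<'E'
from b import *
t=cam("top"); w1=cam("wrist",np.load("pics/w1.T.npy")); w2=cam("wrist",np.load("pics/w2.T.npy")); s=cam("scene")
Z=lambda u,v:(u/5+200-.4,v/5+160-.4)
S=lambda u,v:(u/5+220-.4,v/5+170-.4)
W=lambda u,v:(u/1.4-.15,v/1.4-.15)
for n,o in dict(hub=[(t,Z(172,380)),(w1,W(290,231)),(w2,W(243,87)),(s,S(100,303))],handle=[(t,Z(71,399)),(w1,W(228,251)),(s,S(38,210))],
  shoulder=[(t,Z(627,94)),(s,S(485,150)),(w1,W(640,82))],shoulder_ts=[(t,Z(627,94)),(s,S(485,150))],shoulder_tw=[(t,Z(627,94)),(w1,W(640,82))]).items():
    p,e=tri([ray(*a) for a in o]); print(n,p.round(4),np.round(e,4))
c=[onz(w2,W(*q),.028) for q in((240,48),(281,92),(251,127),(207,87))]
print("hub centre",np.mean(c,0)); 
for i in range(4): d=c[(i+1)%4]-c[i]; print(np.arctan2(d[1],d[0]),np.linalg.norm(d))
a,b=onz(w2,W(243,87),.028),onz(w2,W(192,39),.027); d=b-a; print("arm yaw",np.arctan2(d[1],d[0]))
im=cv2.imread("pics/w1.raw.png")[0:115,385:525]; cv2.imwrite("pics/z5.png",cv2.resize(im,None,fx=5,fy=5,interpolation=cv2.INTER_CUBIC))
E
```

```text
hub [0.4868 0.0582 0.0317] [0.0017 0.002  0.0004 0.0008]
handle [0.4725 0.1107 0.0738] [0.0012 0.0038 0.0029]
shoulder [ 0.6014 -0.191   0.217 ] [0.0029 0.0014 0.0018]
shoulder_ts [ 0.6009 -0.1925  0.2186] [0.0018 0.0018]
shoulder_tw [ 0.6039 -0.1943  0.2077] [0.0016 0.0016]
hub centre [0.48716942 0.05768621 0.028     ]
-1.378060898909739 0.034363694390717424
-2.8888645141729365 0.029684494123474205
1.8245618487390376 0.03440024711737021
0.24963331920110268 0.03178066731350699
arm yaw 1.8198569827136257
```

View pics/z5.png

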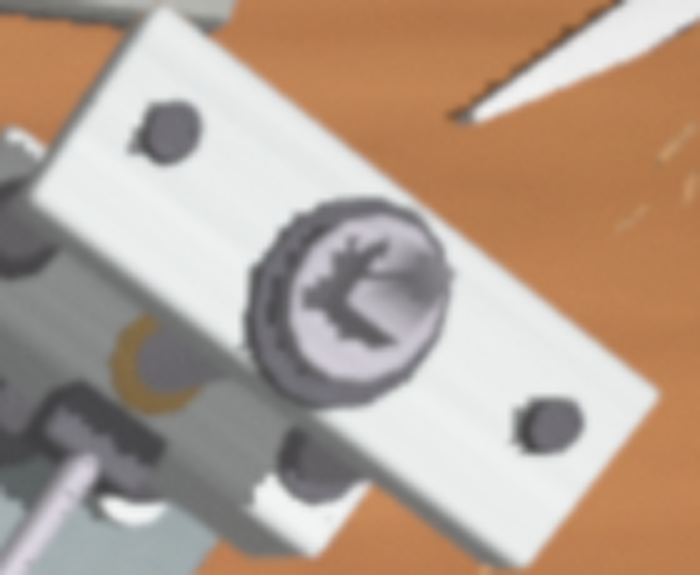

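z5 shows the shoulder's top disc centred at (368,297). The bridge corners are (163,8), (658,393), (522,566) and (35,190). I'll refit the lift pose with these.

```bash
cat > m2.py <<'E'
from h import *
from scipy.optimize import least_squares
t=cam("top"); w=cam("wrist",np.load("pics/w1.T.npy")); w2=cam("wrist",np.load("pics/w2.T.npy")); s=cam("scene")
Z=lambda u,v:(u/5+200-.4,v/5+160-.4)
S=lambda u,v:(u/5+220-.4,v/5+170-.4)
W=lambda u,v:(u/1.4-.15,v/1.4-.15)
Q=lambda u,v:(u/5+385-.4,v/5-.4)
obs=[(w,Q(163,8),(18,56,206)),(w,Q(658,393),(18,-56,206)),(w,Q(522,566),(-18,-56,206)),(w,Q(35,190),(-18,56,206)),(w,Q(368,297),(0,0,214)),(w,Q(172,132),(0,42,206)),(w,Q(553,425),(0,-42,206)),
(w,W(392,207),(-154,75,12)),(w,W(507,277),(-154,-75,12)),(w2,W(364,202),(-154,75,12)),(w2,W(597,203),(38,75,12)),
(t,Z(553,20),(18,56,206)),(t,Z(735,130),(18,-56,206)),(t,Z(512,92),(-18,56,206)),(t,Z(352,335),(-154,75,12)),(t,Z(563,463),(-154,-75,12)),(s,S(180,560),(-154,-75,12)),(s,S(540,578),(38,-75,12))]
def f(p):
    M=R.from_euler('z',p[2]).as_matrix(); return np.concatenate([proj(c,M@np.array(q)/1e3+[p[0],p[1],0])-px for c,px,q in obs])
r=least_squares(f,[.6,-.19,-.56],loss='soft_l1'); print("lift",r.x.round(4)); print(f(r.x).reshape(-1,2).round(1).tolist())
np.save("lift.npy",r.x)
E
python3 m2.py
python3 - <<'E'
from h import *
go((.487,.058,.12),1.84-np.pi/2)
E
```

```text
lift [ 0.6019 -0.193  -0.5758]
[[-0.2, -2.4], [2.8, 0.3], [1.4, 2.2], [-1.9, 2.1], [1.9, -1.2], [-2.6, 3.7], [-2.8, 3.2], [0.1, -1.8], [0.4, 2.1], [0.6, 0.5], [3.8, -0.5], [-1.1, -0.3], [0.1, -0.5], [0.1, -3.3], [-0.9, -0.6], [0.0, -0.2], [0.6, -1.7], [1.7, -1.5]]
shift [ 0.1212 -0.1062  0.124 ] rv [ 0.4263  0.1812 -0.8154] | joints [-0.14 -0.43  1.74 -0.18  1.42  0.41]
```

Converted, -0.815 rad / 2 = -0.4075.

Request:
{"api": "send_path", "payload": {"segments": [0.02,-0.02,0,0.035,0.015,-0.0675,0.06,0.06,-0.05,0.03,0.07,0.03,-0.135,0.06,0.1212,-0.1062,0.124,0.213,0.0905,-0.4075,0.06,0.1212,-0.1062,0.124,0.213,0.0905,-0.4075,0.06,0.1212,-0.1062,0.124,0.213,0.0905,-0.4075,0.06,0.1212,-0.1062,0.124,0.213,0.0905,-0.4075,0.06,0.1212,-0.1062,0.124,0.213,0.0905,-0.4075,0.06,0.1212,-0.1062,0.124,0.213,0.0905,-0.4075,0.06,0.1212,-0.1062,0.124,0.213,0.0905,-0.4075,0.06]}}

```text
time: 7.05
tcp_pos: [0.486, 0.0563, 0.1095]
tcp_rot: [-0.001, 0.607, 0.795, -0.003]
contact_force: [-0.4, 0.1, 0.1]
gripper_width: 0.0602
gripper_force: 0.0
```

```bash
python3 - <<'E'
from h import *
go((.487,.058,.007),1.84-np.pi/2)
snap('wrist','pics/w6',1.4)
E
```

```text
shift [0.0015 0.0019 0.1025] rv [-0.0054  0.0013 -0.003 ] | joints [ 0.   -0.    1.66 -0.    1.49 -0.26]
```

View pics/w6.png

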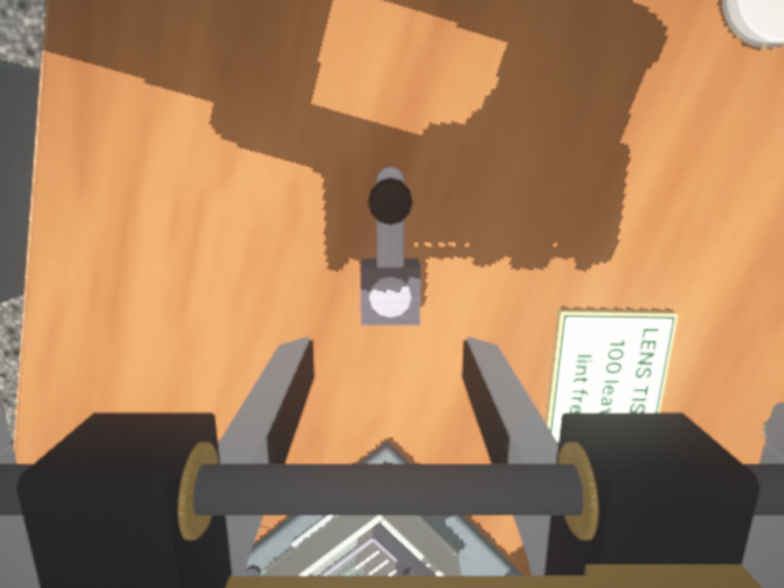

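w6 shows the hub's top disc at (391,297) and the handle at (390,200), well aligned between the fingers.

Converted, -0.005 rad / 2 = -0.0025.

```bash
python3 - <<'E'
from h import *
w=cam("wrist",np.load("pics/w6.T.npy")); p=onz(w,(391/1.4,296/1.4),.028); print(p); a=onz(w,(390/1.4,200/1.4),.073); print(a, np.arctan2(*(a-p)[1::-1]))
go((p[0],p[1],.007),1.84-np.pi/2)
E
```

```text
[0.48719079 0.0600546  0.028     ]
[0.47164216 0.11472995 0.073     ] 1.8478627837024757
shift [0.0035 0.0026 0.1026] rv [-0.0053  0.0013 -0.0028] | joints [ 0.   -0.    1.66 -0.    1.49 -0.26]
```

Request:
{"api": "send_path", "payload": {"segments": [0.0015,0.001,0.03,-0.0025,0,0,0.06,0.0015,0.001,0.06,-0.0025,0,0,0.06,0.0015,0.001,0.085,-0.0025,0,0,0.06,0.0015,0.001,0.1025,-0.0025,0,0,0.06,0.0015,0.001,0.1025,-0.0025,0,0,0.02,0.0015,0.001,0.1025,-0.0025,0,0,0.02,0.0015,0.001,0.1025,-0.0025,0,0,0.02,0.0015,0.001,0.1025,-0.0025,0,0,0.02], "grip_force": 30}}

```text
time: 8.1
tcp_pos: [0.4871, 0.0576, 0.0081]
tcp_rot: [0.001, 0.607, 0.795, -0.0]
contact_force: [-0.9, 0.2, 4.0]
gripper_width: 0.0334
gripper_force: 30.0
```

Request:
{"api": "send_path", "payload": {"segments": [0,0,-0.05,0,0,0,0.02,0,0,-0.11,0,0,0,0.02,0,0,-0.17,0,0,0,0.02,0,0,-0.23,0,0,0,0.02,0,0,-0.28,0,0,0,0.02,0,0,-0.28,0,0,0,0.02], "grip_force": 40}}

```text
time: 8.85
tcp_pos: [0.4884, 0.0581, 0.2918]
tcp_rot: [0.004, 0.607, 0.795, 0.002]
contact_force: [0.4, 0.5, -1.9]
gripper_width: 0.0336
gripper_force: 40.0
```

```bash
python3 - <<'E'
from h import *
L=np.load("lift.npy"); tx=np.array([-np.sin(L[2]),np.cos(L[2])])
p=L[:2]-.001*tx; print(p); go((*p,.285),L[2]); go((*(p+[-.03,.03]),.285),L[2])
E
```

```text
[ 0.60137152 -0.19386667]
shift [-0.2728  0.0425  0.0081] rv [ 9.600e-03 -3.000e-04  8.426e-01] | joints [ 0.   -0.05  1.34 -0.    1.84 -0.26]
shift [-0.236   0.0215  0.0078] rv [ 9.600e-03 -3.000e-04  8.426e-01] | joints [ 0.   -0.05  1.34 -0.    1.84 -0.26]
```

Converted, 0.842 rad / 2 = 0.421.

Request:
{"api": "send_path", "payload": {"segments": [-0.05,0.008,0,0.001,0,0.085,0.02,-0.11,0.017,0,0.002,0,0.17,0.02,-0.17,0.026,0,0.003,0,0.255,0.02,-0.22,0.035,0,0.003,0,0.34,0.02,-0.26,0.04,0.004,0.003,0,0.421,0.02,-0.2728,0.0425,0.004,0.003,0,0.421,0.02,-0.2728,0.0425,0.004,0.003,0,0.421,0.02,-0.2728,0.0425,0.004,0.003,0,0.421,0.02]}}

```text
time: 9.85
tcp_pos: [0.5991, -0.1925, 0.2828]
tcp_rot: [-0.002, 0.878, 0.478, -0.003]
contact_force: [-1.2, 0.6, -2.9]
gripper_width: 0.0338
gripper_force: 40.0
```

```bash
python3 - <<'E'
from h import *
L=np.load("lift.npy"); tx=np.array([-np.sin(L[2]),np.cos(L[2])])
p=L[:2]-.001*tx; print(p); go((*p,.222),L[2])
a=bot.get_image("scene")[170:240,270:370,::-1]; b=bot.get_image("top")[150:220,280:380,::-1]
cv2.imwrite("pics/f7.png",cv2.resize(np.hstack([a,b]),None,fx=4,fy=4,interpolation=cv2.INTER_CUBIC))
E
```

```text
[ 0.60137152 -0.19386667]
shift [0.0003 0.003  0.0608] rv [-0.0063  0.0035  0.0027] | joints [-0.4   0.27  1.   -0.    1.87  0.17]
```

View pics/f7.png

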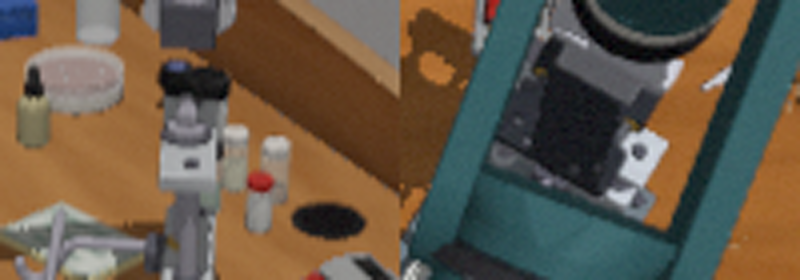

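f7 shows the hub (column 188) hanging directly over the squared shaft end (column 186). I'll descend in steps and watch the force.

The rows are not in the units I measure in: turns go in shares of 2 rad. I convert before sending: -0.006 rad / 2 = -0.003.

Request:
{"api": "send_path", "payload": {"segments": [0,0.003,0.015,-0.003,0.0015,0.001,0.02,0,0.003,0.03,-0.003,0.0015,0.001,0.02,0,0.003,0.042,-0.003,0.0015,0.001,0.02,0,0.003,0.042,-0.003,0.0015,0.001,0.02]}}

```text
time: 10.45
tcp_pos: [0.6008, -0.1952, 0.2385]
tcp_rot: [-0.001, 0.879, 0.477, -0.002]
contact_force: [-0.8, -0.2, -2.0]
gripper_width: 0.0334
gripper_force: 40.0
```

Request:
{"api": "send_path", "payload": {"segments": [0,0,0.006,0,0,0,0.02,0,0,0.006,0,0,0,0.02]}}

```text
time: 10.7
tcp_pos: [0.6014, -0.1954, 0.2351]
tcp_rot: [0.0, 0.879, 0.477, -0.0]
contact_force: [-1.4, 1.4, -2.6]
gripper_width: 0.0339
gripper_force: 40.0
```

```bash
python3 -c "
from h import *
s=bot.state();print(s['contact_force'],s['wrist_torque'],s['tcp_pos'])"
```

```text
[-1.42856434  1.36455196 -2.62150496] [0.09600479 0.16762189 0.00611092] [ 0.60140808 -0.19540895  0.23506688]
```

Request:
{"api": "send_path", "payload": {"segments": [0,0,0.004,0,0,0,0.02,0,0,0.004,0,0,0,0.02]}}

```text
time: 10.95
tcp_pos: [0.601, -0.1949, 0.2321]
tcp_rot: [0.0, 0.879, 0.477, -0.0]
contact_force: [-3.8, 2.1, 2.5]
gripper_width: 0.0339
gripper_force: 40.0
```

Request:
{"api": "send_path", "payload": {"segments": [0,0,0.004,0,0,0,0.02,0,0,0.004,0,0,0,0.02]}}

```text
time: 11.2
tcp_pos: [0.6006, -0.1947, 0.2273]
tcp_rot: [-0.001, 0.879, 0.477, -0.001]
contact_force: [-4.8, 4.5, 1.2]
gripper_width: 0.0338
gripper_force: 40.0
```

```bash
python3 -c "
from h import *
s=bot.state();print(s['contact_force'],s['wrist_torque'],s['tcp_pos'])"
```

```text
[-4.78706397  4.45148767  1.23411076] [0.65540918 0.96453908 0.00100608] [ 0.60063763 -0.19468416  0.22730012]
```

Request:
{"api": "send_path", "payload": {"segments": [0,-0.0015,0.002,0,0,0,0.02,0,-0.0015,0.005,0,0,0,0.02,0,-0.0015,0.005,0,0,0,0.02]}}

```text
time: 11.58
tcp_pos: [0.6004, -0.1948, 0.2222]
tcp_rot: [0.001, 0.879, 0.477, -0.0]
contact_force: [-1.3, 2.5, 0.4]
gripper_width: 0.0336
gripper_force: 40.0
```

```bash
python3 -c "
from h import *
s=bot.state();print(s['contact_force'],s['wrist_torque'],s['tcp_pos'])"
```

```text
[-1.30979097  2.49194988  0.42327206] [ 0.28959409  0.46654303 -0.0132006 ] [ 0.60042704 -0.19479817  0.22216808]
```

Z is where a seated crank should be. I'll press slightly to confirm, then release.

Request:
{"api": "send_path", "payload": {"segments": [0,0,0.003,0,0,0,0.02,0,0,0.003,0,0,0,0.02]}}

```text
time: 11.82
tcp_pos: [0.6005, -0.1948, 0.2221]
tcp_rot: [0.002, 0.879, 0.477, 0.001]
contact_force: [-4.5, 2.9, 9.7]
gripper_width: 0.0338
gripper_force: 40.0
```

Request:
{"api": "send_path", "payload": {"segments": [0,0,-0.002,0,0,0,0.06,0,0,-0.002,0,0,0,0.06,0,0,-0.002,0,0,0,0.06,0,0,-0.002,0,0,0,0.06]}}

```text
time: 12.32
tcp_pos: [0.6005, -0.1949, 0.2204]
tcp_rot: [0.0, 0.879, 0.477, -0.0]
contact_force: [-0.5, -0.0, 0.7]
gripper_width: 0.06
gripper_force: 0.0
```

```bash
python3 -c "
from h import *
s=bot.state();print(s['contact_force'],s['wrist_torque'],s['tcp_pos'])"
```

```text
[-0.45992958 -0.04126132  0.74600297] [-0.03786013 -0.03845448  0.00485161] [ 0.60046409 -0.19489451  0.22043731]
```

Request:
{"api": "send_path", "payload": {"segments": [0,0,-0.04,0,0,0,0.06,0,0,-0.085,0,0,0,0.06,0.03,0,-0.087,0,0,0,0.05,0.057,0,-0.085,0,0,0,0.05,0.057,0,-0.06,0,0,0,0.05,0.057,0,-0.034,0,0,0,0.05,0.057,0,-0.034,0,0,0,0.05]}}

```text
time: 13.2
tcp_pos: [0.6305, -0.1466, 0.2517]
tcp_rot: [-0.002, 0.879, 0.477, -0.002]
contact_force: [-0.7, -0.0, -0.2]
gripper_width: 0.0499
gripper_force: 0.0
```

Request:
{"api": "send_path", "payload": {"segments": [0,0,0,0,0,0,0.01,0,0,0,0,0,0,0.01,0,0,0,0,0,0,0.01,0,0,0,0,0,0,0.01], "grip_force": 10}}

```text
time: 13.7
tcp_pos: [0.6319, -0.147, 0.2559]
tcp_rot: [0.001, 0.879, 0.477, 0.0]
contact_force: [1.4, -0.2, 2.0]
gripper_width: 0.0207
gripper_force: 10.0
```

```bash
python3 -c "
from h import *
s=bot.state();print(s['contact_force'],s['wrist_torque'],s['tcp_pos'],s['joints'])
for a in range(0,360,23): pass
r=.056
for k in range(1,17):
    a=k*np.pi/8; print(round(r*(np.cos(a)-1),4),round(r*np.sin(a),4))
"
```

```text
[ 1.42964913 -0.20995566  2.03051662] [ 0.0237495  -0.07852132  0.03557996] [ 0.63186175 -0.14697307  0.25590525] [-3.15515584e-01  3.08554962e-01  1.01212140e+00 -7.26867076e-04
  1.81877325e+00  2.61590963e-01]
-0.0043 0.0214
-0.0164 0.0396
-0.0346 0.0517
-0.056 0.056
-0.0774 0.0517
-0.0956 0.0396
-0.1077 0.0214
-0.112 0.0
-0.1077 -0.0214
-0.0956 -0.0396
-0.0774 -0.0517
-0.056 -0.056
-0.0346 -0.0517
-0.0164 -0.0396
-0.0043 -0.0214
0.0 -0.0
```

Request:
{"api": "send_path", "payload": {"segments": [-0.0043,0.0214,0,0,0,0,0.01,-0.0164,0.0396,0,0,0,0,0.01,-0.0346,0.0517,0,0,0,0,0.01,-0.056,0.056,0,0,0,0,0.01,-0.056,0.056,0,0,0,0,0.01]}}

```text
time: 14.32
tcp_pos: [0.6463, -0.2265, 0.2552]
tcp_rot: [0.0, 0.88, 0.475, -0.001]
contact_force: [-1.4, 1.2, 2.5]
gripper_width: 0.0208
gripper_force: 10.0
```

```bash
python3 -c "
from h import *
s=bot.state();print(s['contact_force'],s['wrist_torque'],s['tcp_pos'],s['joints'])"
```

```text
[-1.4053984  1.1577403  2.4501813] [ 0.21229874  0.49571545 -0.00716742] [ 0.6462845  -0.22650362  0.25524212] [-0.41879898  0.39898905  0.89535061 -0.00210038  1.8478126   0.16119243]
```

Request:
{"api": "send_path", "payload": {"segments": [-0.0214,-0.0043,0,0,0,0,0.01,-0.0396,-0.0164,0,0,0,0,0.01,-0.0517,-0.0346,0,0,0,0,0.01,-0.056,-0.056,0,0,0,0,0.01,-0.0517,-0.0774,0,0,0,0,0.01,-0.0396,-0.0956,0,0,0,0,0.01,-0.0214,-0.1077,0,0,0,0,0.01,0,-0.112,0,0,0,0,0.01,0.0214,-0.1077,0,0,0,0,0.01,0.0396,-0.0956,0,0,0,0,0.01,0.0517,-0.0774,0,0,0,0,0.01,0.056,-0.056,0,0,0,0,0.01,0.0517,-0.0346,0,0,0,0,0.01,0.0396,-0.0164,0,0,0,0,0.01,0.0214,-0.0043,0,0,0,0,0.01,0,0,0,0,0,0,0.01]}}

```text
time: 16.32
tcp_pos: [0.6485, -0.2241, 0.2547]
tcp_rot: [-0.0, 0.879, 0.477, 0.0]
contact_force: [-3.4, 4.4, 1.2]
gripper_width: 0.0206
gripper_force: 10.0
```

```bash
python3 -c "
from h import *
s=bot.state();print(s['contact_force'],s['wrist_torque'],s['tcp_pos'],s['joints'])"
```

```text
[-3.36931187  4.39936333  1.15132305] [0.87762334 0.53783655 0.00925801] [ 0.64848448 -0.22412318  0.25474717] [-4.15693385e-01  4.01225661e-01  8.93316856e-01  7.04737256e-04
  1.84678691e+00  1.60060657e-01]
```

Request:
{"api": "send_path", "payload": {"segments": [-0.0214,-0.0043,0,0,0,0,0.01,-0.0396,-0.0164,0,0,0,0,0.01,-0.0517,-0.0346,0,0,0,0,0.01,-0.056,-0.056,0,0,0,0,0.01,-0.0517,-0.0774,0,0,0,0,0.01,-0.0396,-0.0956,0,0,0,0,0.01,-0.0214,-0.1077,0,0,0,0,0.01,0,-0.112,0,0,0,0,0.01,0.0214,-0.1077,0,0,0,0,0.01,0.0396,-0.0956,0,0,0,0,0.01,0.0517,-0.0774,0,0,0,0,0.01,0.056,-0.056,0,0,0,0,0.01,0.0517,-0.0346,0,0,0,0,0.01,0.0396,-0.0164,0,0,0,0,0.01,0.0214,-0.0043,0,0,0,0,0.01,0,0,0,0,0,0,0.01,-0.0214,-0.0043,0,0,0,0,0.01,-0.0396,-0.0164,0,0,0,0,0.01,-0.0396,-0.0164,0,0,0,0,0.01]}}

```text
time: 18.7
tcp_pos: [0.6108, -0.2495, 0.2547]
tcp_rot: [0.0, 0.88, 0.476, -0.001]
contact_force: [-0.2, 0.1, 1.2]
gripper_width: 0.021
gripper_force: 10.0
```

```bash
python3 -c "
from h import *
s=bot.state();print(s['contact_force'],s['wrist_torque'],s['tcp_pos'])"
```

```text
[-0.2363705   0.13902576  1.1752298 ] [0.10364114 0.19613822 0.00329435] [ 0.61084685 -0.24954057  0.25471287]
```

Request:
{"api": "send_path", "payload": {"segments": [0,0,0,0,0,0,0.045,0,0,0,0,0,0,0.045,0,0,-0.03,0,0,0,0.045,0,0,-0.07,0,0,0,0.045,-0.05,-0.05,-0.1,0,0,0,0.045,-0.1,-0.1,-0.1,0,0,0,0.045,-0.1,-0.15,-0.1,0,0,0,0.045,-0.1,-0.19,-0.1,0,0,0,0.045,-0.1,-0.19,-0.1,0,0,0,0.045,-0.1,-0.19,-0.1,0,0,0,0.045]}}

```text
time: 19.95
tcp_pos: [0.3994, -0.2289, 0.3551]
tcp_rot: [0.001, 0.879, 0.477, -0.0]
contact_force: [0.3, 0.4, 0.9]
gripper_width: 0.0452
gripper_force: 0.0
```

```bash
python3 - <<'E'
from h import *
snap('scene','pics/s8'); snap('top','pics/t8')
L=np.load("lift.npy"); M=R.from_euler('z',L[2]).as_matrix(); lp=lambda q:M@np.array(q)/1e3+[L[0],L[1],0]
c=cam("scene"); a=cv2.imread("pics/s4.raw.png"); b=cv2.imread("pics/s8.raw.png")
for n,(x0,y0,x1,y1),z in(("rack slides",(266,246,294,264),58),("hook+bail",(272,228,290,244),102),("hook arm",(290,226,304,236),125),("carriage",(305,222,316,236),120)):
    r=cv2.matchTemplate(b[120:300,240:340],a[y0:y1,x0:x1],cv2.TM_CCOEFF_NORMED); _,v,_,m=cv2.minMaxLoc(r)
    p0=proj(c,lp((-98,0,z)));print(n,v,"moved",m[0]+240-x0,m[1]+120-y0,"expect per 40/60mm",(proj(c,lp((-98,0,z+40)))-p0).round(1),(proj(c,lp((-98,0,z+60)))-p0).round(1))
E
```

```text
rack slides 0.29536324739456177 moved -23 5 expect per 40/60mm [ -0.  -12.7] [ -0.1 -19.1]
hook+bail 0.656211793422699 moved 33 -83 expect per 40/60mm [ -0.  -13.1] [ -0.1 -19.7]
hook arm 0.8257822394371033 moved 0 0 expect per 40/60mm [ -0.1 -13.3] [ -0.1 -20. ]
carriage 0.7159242033958435 moved -1 21 expect per 40/60mm [ -0.1 -13.2] [ -0.1 -19.9]
```

Request:
{"api": "send_path", "payload": {"segments": [0.04,-0.035,0,0,0,0,0.045,0.29,-0.25,0,0,0,0,0.045,0.29,-0.25,0,0,0,0,0.045,0.29,-0.25,0,0,0,0,0.045,0.29,-0.25,0,0,0,0,0.045,0.29,-0.25,0,0,0,0,0.045,0.29,-0.25,0,0,0,0,0.045,0.29,-0.25,0,0,0,0,0.045,0.29,-0.25,0,0,0,0,0.045]}}

```text
time: 21.18
tcp_pos: [0.3483, 0.1504, 0.3543]
tcp_rot: [0.001, 0.879, 0.476, -0.001]
contact_force: [0.8, 0.0, -0.7]
gripper_width: 0.0449
gripper_force: 0.0
```

```bash
cat > v.py <<'E'
from h import *
snap('scene','pics/s9'); snap('top','pics/t9')
L=np.load("lift.npy"); M=R.from_euler('z',L[2]).as_matrix(); lp=lambda q:M@np.array(q)/1e3+[L[0],L[1],0]
c=cam("scene"); a=cv2.imread("pics/s4.raw.png"); b=cv2.imread("pics/s9.raw.png")
for n,(x0,y0,x1,y1),z in(("rack slides",(266,246,294,264),58),("hook+bail",(272,228,290,244),102),("hook tip",(273,232,284,242),102),("carriage",(305,222,325,236),120),("base(control)",(256,276,328,288),12)):
    r=cv2.matchTemplate(b[150:300,250:345],a[y0:y1,x0:x1],cv2.TM_CCOEFF_NORMED); _,v,_,m=cv2.minMaxLoc(r)
    p0=proj(c,lp((-98,0,z)));print(n,round(v,2),"moved",m[0]+250-x0,m[1]+150-y0,"expect per 40/60mm",(proj(c,lp((-98,0,z+40)))-p0).round(1),(proj(c,lp((-98,0,z+60)))-p0).round(1))
E
python3 v.py
```

```text
rack slides 0.37 moved 0 -12 expect per 40/60mm [ -0.  -12.7] [ -0.1 -19.1]
hook+bail 0.64 moved 40 -78 expect per 40/60mm [ -0.  -13.1] [ -0.1 -19.7]
hook tip 0.59 moved -7 -4 expect per 40/60mm [ -0.  -13.1] [ -0.1 -19.7]
carriage 0.57 moved -1 21 expect per 40/60mm [ -0.1 -13.2] [ -0.1 -19.9]
base(control) 1.0 moved 0 0 expect per 40/60mm [ -0.  -12.3] [ -0.1 -18.6]
```

```bash
python3 - <<'E'
from h import *
ch=" .:-=+*#%@"
A,B=[cv2.imread(f"pics/{n}.raw.png")[192:282,258:326] for n in("s4","s9")]
for i in range(0,90,2):
    print(192+i,*["".join(ch[min(9,int(v)//24)] for v in g[i,:,0]) for g in(A,B)],sep="|")
c=cam("scene"); L=np.load("lift.npy"); M=R.from_euler('z',L[2]).as_matrix(); lp=lambda q:M@np.array(q)/1e3+[L[0],L[1],0]
print("rim front-right,back-right",proj(c,lp((-139,-56,46))),proj(c,lp((-57,-56,46))),"seat now",proj(c,lp((-98,0,161))),"rack bottom right corners",proj(c,lp((-129,-42,55))),proj(c,lp((-67,-42,55))))
E
```

```text
192|::::::::::::::::::.   .=====++++++=====+++=:::::::::.        ..   . |::::::::::::::::::. . .====+++=+++=====+++=::::::::::--=+++***++---:
194|+=--:::::::::::::==:-:-=++++++++++++++++==::::::::::.=++=-==:...::. |==--:::::::::::::=-:-:-=++++++++++++++++==:::::::::::::::-----+++*+*
196|****+-::::::::::-======-=+++++++++++++=--::::::::::..****++*+-+*##++|****+-:::::::::::======-=++++++++++++==--::::::::::::::::::::-=++***
198|*****+-::::::::::-------:----------::::::::::::::::::****+++****##++|*****+:::::::::::-------::--=------::::::::::::::::::::::::::::--==+
200|*****=:::::::::::-------:::::::::::::::::::::::::::::***=====+**##++|*****=:::::::::::-------:::::::::::::::::::::::::::::::::::::::.:::-
202|****+::::::::::::------:::::::::::::::::::::::::::::--=++++++*+==#++|****+::::::::::::-------:::::::::::::::::::::::::::::::::::::::.::-=
204|==-::::::::::::::-------:::::::::::::::::::::::::::::---======---*==|==-:::::::::::::::-----::::::::::::::::::::::::::::::::::::::::::-==
206|::::::::::::::::::::-:::::::::::::::::::::::::::::::+*+++====+***#::|:::::::::::::::::-:::::::::::::::
[... 4791 characters left out ...]
+++|+==+++++++=+++++++++++++++++++++++=++++++++++++++++++=+*****+=++++++
276|==-==+++++=++=+++++++++=+=++++++++==+++++++++++++++++===++++==++++++|=--==+++++++==+++++=+++++=++++++++=++++++++++++++++++===++++==++++==
278|==--=+++==++=====++++++++++++++=++++++++++++++++++++++++=++++++++==+|==--==+=+=+========+++=+=+++==++=+++++++++++++++++++++++=++++++++===
280|=========++++++++++++++++++++++++++++++++++++++++++++++++++++++-----|==========+++++++++++++=+=+++++++++++++++++++++++++++++++++++++-----
rim front-right,back-right [262.46436658 265.40692801] [293.46094163 266.93315845] seat now [279.70147516 217.66118154] rack bottom right corners [266.77722328 259.81671673] [290.06835058 260.93905061]
```

```bash
python3 -c "
from plant import bot
print(bot.hand_in())"
```

```text
the job is handed in; nothing more can be done
None
```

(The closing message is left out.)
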